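Close and pin the standards case

ROBOT

A 6-joint arm with a two-finger parallel gripper is mounted at the origin on a cart in front of the work surface, level with it; the furniture and walls round the work are solid. World frame = base frame: x ahead of the robot, y to its left, z up, the work surface at z = 0. Lengths are in m, angles in degrees, forces in N, time in s.
With the tool pointing down it reaches from about 0.225 to 0.875 m from the base axis. Payload 3.4 kg.
Tool frame: the origin (TCP) lies between the finger pads; the fingertips stand 11 mm ahead of it and the grasp point (between the pads) lies 8 mm behind it; z points along the fingers, y is the line along which they close (so a half turn about z gives the same grasp; the last joint's range is limited). The gripper opens to 85 mm and grips with 20 to 120 N. Pads are 22 mm wide; open, the fingers measure 114 mm over their backs; the gripper's body (76 mm by 85 mm) begins 54 mm behind the grasp point. The pads swing forward as they close: fully open they stand 13 mm farther back than shut.
Start: joints at [65.718, 15.808, 86.224, -0, 77.962, -6.933], TCP at [0.171, 0.549, 0.242] pointing down, gripper open.
Joint ranges: [-165.64, 165.64], [-43.16, 119.46], [12.63, 154.43], [-67.54, 247.53], [6.08, 155.33], [-154.97, 154.97]. Speed limits (degrees/s): [147.25, 147.25, 180, 180, 180, 180].

INTERFACE

Orientations are given as [roll, pitch, yaw] about the fixed x, y, z axes, in that order (R = Rz(yaw) Ry(pitch) Rx(roll)).
In Python, from bench import env gives the robot as it stands.
- The arm moves only by the tool play_rows, never from a script. Its argument "commands" is a list of rows, each an object of numbers: "tx", "ty", "tz": the shift along the world's x, y, z in m; "wx", "wy", "wz": the turn, a rotation vector about the world's x, y, z in degrees. A call has 1 to 20 rows; each row shifts and turns the commanded pose from where the row before left it; what a row does not reach is not made up. A row lasts 1/10 s, in which the tool goes at most 50 mm and 8.59 degrees, less where a joint would pass 70% of its speed; a pose out of reach is approached as far as the arm can. A call is refused whole if a number of a shift passes 0.05 or a number of a turn 8.59, either way. A call with a gripper value outside its range is refused whole. "gripper" is the opening, from -1 (shut) to 1 (fully open), set as the call begins (left out, the last holds). The fingers move at their own pace and stop on an object; the grip force is fixed at half the most. Time passes only in rows, so rows that do not move let the fingers close. It gives the time, the measured TCP pose, the force, the opening and the grip force at its end, in the units of the state.
- env.get_state(): the state, without advancing time (a new reading comes with each control period).
- env.camera(name): name is "scene" or "top" or "wrist"; returns the picture (420x560x3 uint8, red, green, blue); there is no depth.
- env.calibration(name): a dict with "vfov" (degrees; the focal length in pixels is half the picture's height over the tangent of half this angle, whatever the lens; pixels are square), "cx", "cy" (the principal point, pixels), "pose" (4x4, takes a point from camera to world coordinates). Camera axes: x right, y down, z forward; pixel columns grow to the right and rows downward; lengths in m; the calibration is good to about 2 mm. The wrist camera is an equidistant fisheye: a pixel r from the principal point sees the ray r / f radians off the axis. A picture is of the moment at which its call begins: read the wrist's pose just before it. calibration takes no time and is no camera call; for the wrist camera it gives the pose at the moment of the call.
- env.job_done(): hands the job in; it is judged then, once.
Trained networks look in the newest picture that a camera, given by its name, has taken for a name from the list of things; names that differ only in an ending like _2 or _b are one class to them, and where a whole thing is asked for, a point or a joint stands for the part that bears it (a point fixed in the world has none). Each returns a list of dicts, best first, with "confidence" (0 to 1); they miss things now and then, are a little off and sometimes report something else, mostly with a low value. They report only what shows in the picture. A call takes as long as a camera call. They do not tell look-alikes from the thing itself.
- env.recognise(camera, label): "centre" ([x, y, z] in m, in the coordinates of the camera as it stood for that picture, good to about 4 mm: the middle of the surface that is visible of it).
The state is a dict: "time": time; "q": joint angles; "qvel": joint speeds; "joint_torque": joint torques, N m; "tcp_pos": TCP position; "tool_rot": TCP orientation; "force": force on the tool from outside, world axes, zero at the start; "moment": the same for the moment, N m; "finger_gap": finger opening in m; "gripper_force": force on a finger pad.
Only numpy, scipy, OpenCV 4.12 (cv2) and the standard library are available. Lean on these libraries where they do the work, as an engineer would, in place of code of your own. Each camera call takes 0.05 s, during which the arm holds its last target. There are 200 camera calls.

TASK

Get the case of standard solutions ready to travel: fold down the left lid leaf, which carries the two-lug clevis, then fold the right leaf over it so that its hasp eye lies between the two lugs, both fully shut. Then push the loose steel lock pin through both lugs and the eye from the front, home up to its square grip, and let go; leave the other things on the bench where they are.

Things in the scene. Friction and masses are not known exactly. Their poses are not given: they have to be found in the camera images.
- case: fixed open grey metal case holding brown dropper bottles, 160 (x, front to back) x 200 (y) mm, rim 125 mm high. Origin: centre of underside; z up, +x from front (robot side, carrying handle) to back, +y to the left. Two lid leaves, each 160 x 99 x 4 mm, hinged on the left and right rims, meet in the middle. Both shut: pin-hole axis parallel to case x at case y = 22, z = 146 mm
- left_leaf (a joint): angle of the left lid leaf (the one with the clevis) in rad: 0 = shut flat on the rim, 1.57 = upright, grows as it opens outward to the left (limit 2.1). Stiff friction hinge: it stays where it is left, 2 to 4 N at the free edge moves it
- right_leaf (a joint): angle of the right lid leaf (with the hasp) in rad: 0 = shut, 1.57 = upright, grows as it opens outward to the right (limit 2.1). Same stiff hinge. Its lap strip and hasp lie on top of the left leaf when shut, so it closes second
- left_leaf_hinge (a point): point halfway along the left hinge axis: case (0, +100, 127) mm; axis parallel to case x, in the middle of the leaf's 4 mm thickness. Axes turn with the leaf and equal the case's when it is shut (then the leaf extends to -y and its outer face looks to +z)
- right_leaf_hinge (a point): the same for the right leaf: case (0, -100, 127) mm; shut, this leaf extends to +y and its outer face is +z
- left_leaf_edge (a point): middle of the left leaf's free edge, on its outer face, 99 mm from the hinge axis. The back half of the outer face (leaf x > 0) is plain sheet, free to push on; the clevis stands on the front half, leaf x = -74 to -18 mm, 65 to 91 mm from the hinge axis, 30 mm high
- right_leaf_edge (a point): middle of the right leaf's free edge, on its outer face, 99 mm from the hinge axis. The back half (leaf x > 0) is free to push on; the hasp strap, 22 mm wide at leaf x = -57 to -35 mm, reaches 34 mm past the free edge, its eye standing 30 mm high
- clevis_front (a point): centre of the front mouth of the front clevis lug, where the pin goes in: case (-74, 22, 146) mm when the leaf is shut. Two steel lugs (barrels of 26 mm outside diameter, 12 mm long, 32 mm apart) with a 16 mm bore along x; x points into the bore, away from the robot
- clevis_back (a point): centre of the back mouth of the back clevis lug, 56 mm behind clevis_front on the same axis
- hasp_eye (a point): centre of the hasp eye's bore (barrel of 26 mm, 20 mm long, 16 mm bore along x) on the right leaf; with both leaves shut it lies midway between the two clevis lugs, 28 mm behind clevis_front, on the same axis
- lock_pin: loose pin, 130 mm long, about 90 g: bright round shank 12 mm thick, 80 mm long with tapered nose; dark square grip 22 x 22 x 50 mm, on whose flat it lies, axis 11 mm above the worktop. Origin on the axis at the shoulder between grip and shank; x along the shank to the nose, grip at x = -50 to 0 mm. Mass centre 7 mm behind the shoulder. Lies left or right of the case front, nose away from you
- pin_tip (a point): end of the pin's nose, 80 mm ahead of the shoulder
- marker: black marker pen, 146 mm long, 12 mm thick, lying on the worktop; bystander. Origin at the middle of its underside
- beaker: glass beaker, 62 mm wide, 71 mm high, standing left of the case; bystander. Origin at the centre of its underside
- label_roll: roll of labels, 74 mm in diameter, 34 mm high, lying flat right of the case; bystander. Origin at the centre of its underside
Not all that is in view belongs to the job. Leave any yellow look-alike of the lock_pin alone.

How it is judged:
By the outcome, as a careful person would: the job done as asked, in the order asked, and still so for the second after the job is handed in, with the robot touching nothing.
It also fails if it takes over 64 s, if anything falls off the work surface, if the arm or the gripper's body presses on something with over 40 N, if the wrist force passes 120 N, or if a joint passes its speed limit or range.

## Working session

There is one attempt and no reset: what is moved stays moved. The work goes in short steps, Python scripts to look and compute and a tool call to move; the robot and the scene stay as the last step left them, time stands still between calls to the robot, and variables do not carry over. Pictures are saved under pics/ and viewed, at most 10 in all, crops included, and the job is handed in when it is done.

Besides the shell and the picture viewer there is one more tool, called after "Call:" by a JSON object that holds its "name" and its "arguments". play_rows: Moves the arm, as the interface text tells. Its arguments: {"type":"object","properties":{"commands":{"type":"array"},"gripper":{"type":"number"}},"required":["commands"]}

```bash
mkdir -p pics; cat > h.py <<'E'
import numpy as np, cv2
from bench import env
from scipy.spatial.transform import Rotation as R
def snap(n,f=None):
    im=env.camera(n)
    if f: cv2.imwrite('pics/'+f,im[:,:,::-1])
    return im
def find(c,l,k=3):
    T=np.array(env.calibration(c)['pose']); o=[]
    for d in env.recognise(c,l)[:k]:
        p=T[:3,:3]@np.array(d['centre'])+T[:3,3]; o.append((p.round(4).tolist(),round(d['confidence'],2)))
    return o
def ray(c,u,v):
    k=env.calibration(c);T=np.array(k['pose']);f=210/np.tan(np.radians(k['vfov']/2))
    a=np.array([u-k['cx'],v-k['cy']])
    if c=='wrist':
        r=np.hypot(*a);t=r/f;d=np.r_[a/max(r,1e-9)*np.sin(t),np.cos(t)]
    else: d=np.r_[a/f,1]
    return T[:3,3],T[:3,:3]@d
def at(c,u,v,z):
    o,d=ray(c,u,v);return o+d*(z-o[2])/d[2]
def proj(c,p):
    k=env.calibration(c);T=np.array(k['pose']);f=210/np.tan(np.radians(k['vfov']/2))
    d=T[:3,:3].T@(np.array(p)-T[:3,3])
    if c=='wrist':
        r=np.hypot(d[0],d[1]);t=np.arctan2(r,d[2]);return np.array([k['cx'],k['cy']])+d[:2]/r*t*f
    return np.array([k['cx'],k['cy']])+d[:2]/d[2]*f
E
python3 - <<'E'
from h import *
a=snap('scene');b=snap('top')
cv2.imwrite('pics/s.png',a[:,:,::-1]);cv2.imwrite('pics/t.png',b[:,:,::-1])
for c in('scene','top'):
    print(c,np.array(env.calibration(c)['pose']).round(3).tolist(),env.calibration(c)['vfov'])
    for l in('case','left_leaf_edge','right_leaf_edge','left_leaf_hinge','right_leaf_hinge','clevis_front','hasp_eye','lock_pin','pin_tip','marker','beaker','label_roll','left_leaf','right_leaf'):
        print(l,find(c,l))
s=env.get_state();print(s['tcp_pos'],s['tool_rot'],s['time'],s['force'],s['finger_gap'])
E
```

```text
scene [[0.673, -0.355, 0.649, -0.484], [-0.739, -0.311, 0.597, -0.933], [-0.01, -0.882, -0.472, 0.825], [0.0, 0.0, 0.0, 1.0]] 42.242606345631216
case [([0.5777, -0.0358, 0.1073], 0.65), ([0.4242, -0.3005, 0.0158], 0.37)]
left_leaf_edge [([0.6076, 0.0813, 0.176], 0.88)]
right_leaf_edge [([0.5919, -0.153, 0.1812], 0.88), ([0.5816, -0.0346, 0.1058], 0.42)]
left_leaf_hinge [([0.6092, 0.0849, 0.177], 0.66)]
right_leaf_hinge [([0.594, -0.1491, 0.1785], 0.86)]
clevis_front [([0.61, 0.083, 0.1776], 0.98), ([0.4252, -0.3024, 0.0136], 0.16)]
hasp_eye [([0.5957, -0.1493, 0.1856], 0.79)]
lock_pin [([0.424, -0.3002, 0.0132], 0.6), ([0.4124, -0.0275, 0.0136], 0.59)]
pin_tip [([0.4236, -0.2993, 0.014], 0.66), ([0.4073, -0.0294, 0.0133], 0.57), ([0.5955, -0.1448, 0.1816], 0.38)]
marker [([0.4343, 0.2428, 0.0072], 0.71)]
beaker [([0.6096, 0.3068, 0.0472], 0.93)]
label_roll [([0.5991, -0.3791, 0.0281], 0.61)]
left_leaf [([0.6085, 0.0828, 0.1778], 0.77)]
right_leaf [([0.5989, -0.1484, 0.1823], 0.73), ([0.6076, 0.0827, 0.1777], 0.65)]
top [[0.07, -0.976, 0.208, 0.314], [-0.998, -0.068, 0.018, -0.016], [
[... 435 characters left out ...]
sp_eye [([0.6091, -0.1512, 0.196], 0.81), ([0.5999, 0.0867, 0.1913], 0.63)]
lock_pin [([0.4363, -0.2923, 0.0212], 0.86), ([0.407, -0.0183, 0.0202], 0.83)]
pin_tip [([0.4337, -0.2864, 0.0198], 0.83), ([0.4087, -0.0159, 0.024], 0.72), ([0.6051, 0.0848, 0.1929], 0.16)]
marker [([0.4366, 0.2513, 0.0163], 0.66)]
beaker [([0.6253, 0.3201, 0.0416], 0.71), ([0.6123, -0.3682, 0.0348], 0.63), ([0.604, 0.0829, 0.1938], 0.35)]
label_roll [([0.6147, -0.3673, 0.0375], 0.6)]
left_leaf [([0.6046, 0.0841, 0.1964], 0.58)]
right_leaf [([0.6123, -0.1449, 0.1932], 0.55)]
[0.17149766 0.54887951 0.24234539] [1.79990963e+02 9.69758917e-04 1.62649346e+02] 1.5 [ 0.55742478 -0.79225235  0.40730061] 0.08538569988986053
```

View pics/s.png

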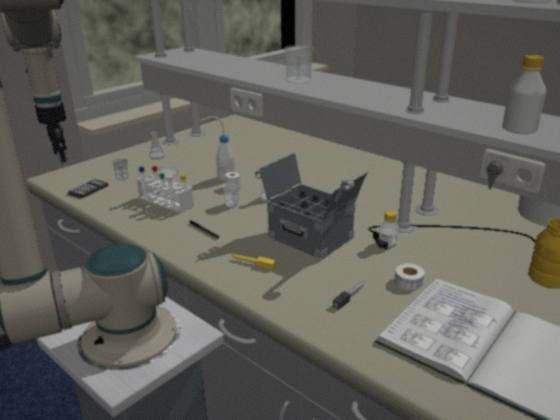

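View pics/t.png

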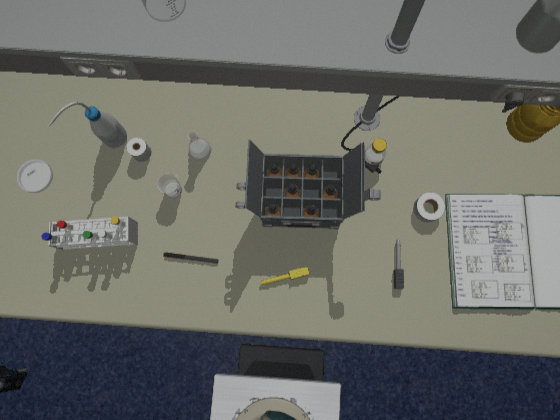

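The lock pin could be one of two things: the dark-gripped one at top (398,265) / scene (348,294), or the yellow look-alike at top (286,277) / scene (254,261). By the description I choose the dark grip with the bright shank. I'll check it in a close crop.

```bash
python3 - <<'E'
import cv2,numpy as np
t=cv2.imread('pics/t.png');s=cv2.imread('pics/s.png')
a=cv2.resize(t[130:300,225:425],(800,680),interpolation=3)[:600]
cv2.imwrite('pics/c1.png',cv2.resize(t[135:295,225:425],(750,600),interpolation=3))
cv2.imwrite('pics/c2.png',cv2.resize(s[150:310,245:405],(600,600),interpolation=3))
E
```

```text
(no output)
```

View pics/c1.png

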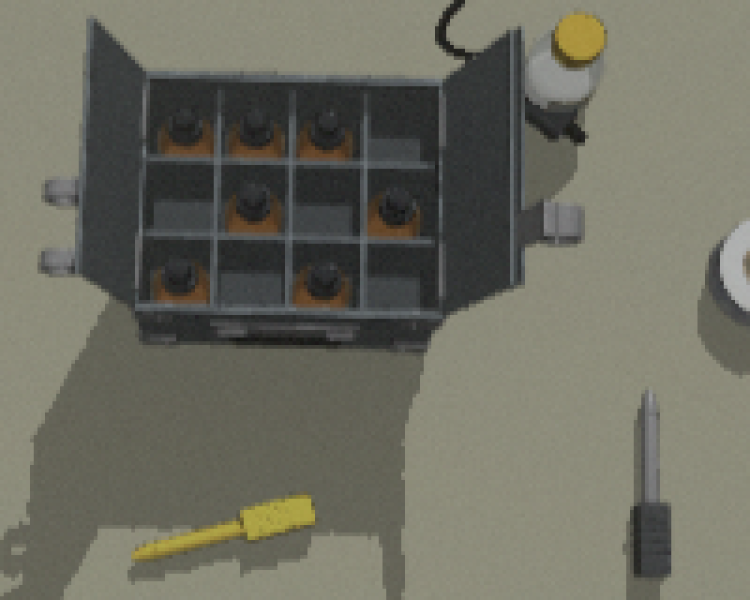

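View pics/c2.png

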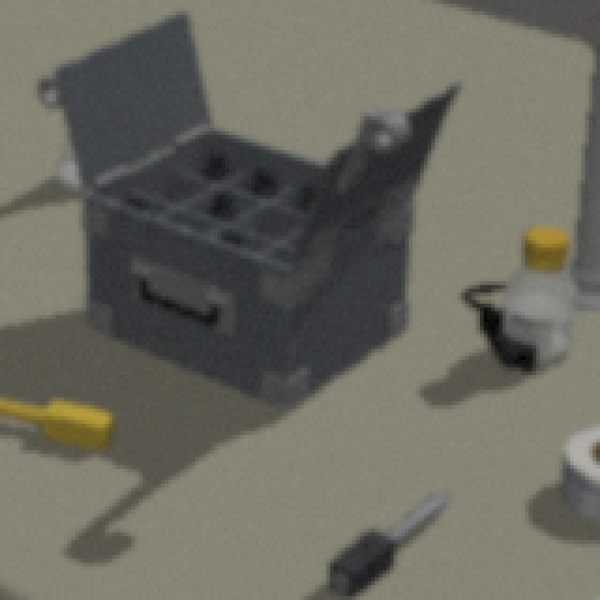

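The crop confirms the choice: the dark-gripped pin with its bright shank runs from c1 (652,577) to (649,390). The case is open, with the clevis at left (60,190)-(60,262) and the hasp eye at right (563,222).

```bash
cat >> h.py <<'E'
def casefit():
    px={(-80,100,125):(139,309),(-80,-100,125):(438,315),(80,100,125):(147,73),(80,-100,125):(441,84)}
    W=np.array([at('top',225+u/3.75,135+v/3.75,k[2]/1000) for k,(u,v) in px.items()])
    C=np.array([k for k in px])/1000
    return W,C
E
python3 - <<'E'
from h import *
from scipy.optimize import least_squares
T=lambda u,v:(225+u/3.75,135+v/3.75)
S=lambda u,v:(245+u/3.75,150+v/3.75)
obs=[]
for k,p in {(-80,100,125):(139,309),(-80,-100,125):(438,315),(80,100,125):(147,73),(80,-100,125):(441,84)}.items(): obs.append(('top',T(*p),np.array(k)/1000))
for k,p in {(-80,100,125):(87,192),(-80,-100,125):(295,268),(-80,-100,0):(280,403),(-80,100,0):(90,325),(80,-100,0):(405,328)}.items(): obs.append(('scene',S(*p),np.array(k)/1000))
leaf=[('top',T(92,20),'L',80),('top',T(78,270),'L',-80),('top',T(518,30),'R',80),('top',T(523,282),'R',-80),
('scene',S(185,14),'L',80),('scene',S(58,70),'L',-80),('scene',S(459,84),'R',80)]
def W(x,p):
    return R.from_euler('z',x[2]).apply(p)+np.array([x[0],x[1],0])
def lp(s,a,X):
    y=100-99*np.cos(a); z=127+99*np.sin(a)
    return np.array([X,y if s=='L' else -y,z])/1000
def res(x):
    r=[]
    for c,u,k in obs: r.append(proj(c,W(x,k))-u)
    for c,u,s,X in leaf: r.append(proj(c,W(x,lp(s,x[3] if s=='L' else x[4],X)))-u)
    return np.concatenate(r)
f=least_squares(res,[.6,-.03,0,1.7,1.9],loss='soft_l1');x=f.x
print(x[:2],np.degrees(x[2:]));print(res(x).reshape(-1,2).round(1).tolist())
for n,c,pp in(('tip','top',T(649,388)),('sh','top',T(652,503)),('end','top',T(652,577)),('tip','scene',S(448,493))):
    print(n,at(c,*pp,0.011 if n=='tip' else 0.022))
print(at('scene',*S(385,545),.022), at('scene',*S(345,575),.022))
E
```

```text
[ 0.62066388 -0.03211662] [  2.5385844  106.19245275 109.34904224]
[[-0.6, -0.6], [2.4, -0.2], [-0.3, -0.5], [1.6, -1.5], [-1.2, -0.1], [-1.1, -0.0], [1.8, 3.0], [-1.0, 1.5], [-0.2, 0.8], [0.0, -1.0], [0.7, 0.5], [0.4, -0.8], [-0.3, 0.3], [-0.4, -1.6], [-1.5, -0.7], [-0.7, 1.3]]
tip [ 0.52631071 -0.29252849  0.011     ]
sh [ 0.44425765 -0.29358946  0.022     ]
end [ 0.39379193 -0.29453943  0.022     ]
tip [ 0.5259823  -0.29426718  0.011     ]
[ 0.43492876 -0.30629982  0.022     ] [ 0.3912728  -0.30637837  0.022     ]
```

Call:
{"name": "play_rows", "arguments": {"gripper": -1, "commands": [{"tx": 0.02, "ty": -0.015, "wz": 5}, {"tx": 0.03, "ty": -0.026, "wz": 5}, {"tx": 0.03, "ty": -0.026, "wz": 5}, {"tx": 0.03, "ty": -0.026, "wz": 5}, {"tx": 0.03, "ty": -0.026}, {"tx": 0.03, "ty": -0.026}, {"tx": 0.03, "ty": -0.026}, {"tx": 0.03, "ty": -0.026}, {"tx": 0.03, "ty": -0.026}, {"tx": 0.03, "ty": -0.026}, {"tx": 0.03, "ty": -0.026}, {"tx": 0.03, "ty": -0.026}, {"tx": 0.03, "ty": -0.026}, {"tx": 0.03, "ty": -0.026}, {"tx": 0.03, "ty": -0.026}, {"tx": 0.03, "ty": -0.026}, {"tx": 0.02, "ty": -0.006}, {"tz": -0.015}, {"tz": -0.015}, {}]}}

```text
invalid input at $.commands[0]: expected keys tx, ty, tz, wx, wy, wz
```

Call:
{"name": "play_rows", "arguments": {"gripper": -1, "commands": [{"tx": 0.02, "ty": -0.015, "tz": 0, "wx": 0, "wy": 0, "wz": 5}, {"tx": 0.03, "ty": -0.026, "tz": 0, "wx": 0, "wy": 0, "wz": 5}, {"tx": 0.03, "ty": -0.026, "tz": 0, "wx": 0, "wy": 0, "wz": 5}, {"tx": 0.04, "ty": -0.034, "tz": 0, "wx": 0, "wy": 0, "wz": 5}, {"tx": 0.04, "ty": -0.034, "tz": 0, "wx": 0, "wy": 0, "wz": 0}, {"tx": 0.04, "ty": -0.034, "tz": 0, "wx": 0, "wy": 0, "wz": 0}, {"tx": 0.04, "ty": -0.034, "tz": 0, "wx": 0, "wy": 0, "wz": 0}, {"tx": 0.04, "ty": -0.034, "tz": 0, "wx": 0, "wy": 0, "wz": 0}, {"tx": 0.04, "ty": -0.034, "tz": 0, "wx": 0, "wy": 0, "wz": 0}, {"tx": 0.04, "ty": -0.034, "tz": 0, "wx": 0, "wy": 0, "wz": 0}, {"tx": 0.04, "ty": -0.034, "tz": 0, "wx": 0, "wy": 0, "wz": 0}, {"tx": 0.03, "ty": -0.026, "tz": 0, "wx": 0, "wy": 0, "wz": 0}, {"tx": 0.03, "ty": -0.026, "tz": 0, "wx": 0, "wy": 0, "wz": 0}, {"tx": 0.02, "ty": -0.018, "tz": 0, "wx": 0, "wy": 0, "wz": 0}, {"tx": 0.01, "ty": -0.008, "tz": 0, "wx": 0, "wy": 0, "wz": 0}, {"tx": 0, "ty": 0, "tz": -0.015, "wx": 0, "wy": 0, "wz": 0}, {"tx": 0, "ty": 0, "tz": -0.015, "wx": 0, "wy": 0, "wz": 0}, {"tx": 0, "ty": 0, "tz": 0, "wx": 0, "wy": 0, "wz": 0}]}}

```text
time: 3.3
tcp_pos: [0.6443, 0.1453, 0.21]
tool_rot: [180.0, -0.3, -177.3]
force: [-0.8, 0.4, 0.1]
finger_gap: -0.0002
gripper_force: 0.0
```

Call:
{"name": "play_rows", "arguments": {"gripper": -1, "commands": [{"tx": 0.004, "ty": -0.012, "tz": 0.002, "wx": 0, "wy": 0, "wz": 0}, {"tx": 0.003, "ty": -0.012, "tz": 0.002, "wx": 0, "wy": 0, "wz": 0}, {"tx": 0.003, "ty": -0.012, "tz": 0.002, "wx": 0, "wy": 0, "wz": 0}, {"tx": 0, "ty": -0.012, "tz": 0.001, "wx": 0, "wy": 0, "wz": 0}, {"tx": 0, "ty": -0.011, "tz": 0.001, "wx": 0, "wy": 0, "wz": 0}, {"tx": 0, "ty": -0.011, "tz": -0.001, "wx": 0, "wy": 0, "wz": 0}, {"tx": 0, "ty": -0.01, "tz": -0.001, "wx": 0, "wy": 0, "wz": 0}, {"tx": 0, "ty": -0.01, "tz": -0.003, "wx": 0, "wy": 0, "wz": 0}, {"tx": 0, "ty": -0.01, "tz": -0.0045, "wx": 0, "wy": 0, "wz": 0}, {"tx": 0, "ty": -0.009, "tz": -0.0055, "wx": 0, "wy": 0, "wz": 0}, {"tx": 0, "ty": -0.008, "tz": -0.007, "wx": 0, "wy": 0, "wz": 0}, {"tx": 0, "ty": -0.007, "tz": -0.0075, "wx": 0, "wy": 0, "wz": 0}, {"tx": 0, "ty": -0.006, "tz": -0.0085, "wx": 0, "wy": 0, "wz": 0}, {"tx": 0, "ty": -0.005, "tz": -0.0095, "wx": 0, "wy": 0, "wz": 0}, {"tx": 0, "ty": -0.0035, "tz": -0.0095, "wx": 0, "wy": 0, "wz": 0}, {"tx": 0, "ty": 0, "tz": 0, "wx": 0, "wy": 0, "wz": 0}]}}

```text
time: 4.9
tcp_pos: [0.6548, 0.0059, 0.1609]
tool_rot: [180.0, -0.3, -177.4]
force: [-1.1, 0.1, 0.7]
finger_gap: -0.0001
gripper_force: 0.0
```

```bash
python3 - <<'E'
from h import *
s=snap('scene')
cv2.imwrite('pics/s2.png',cv2.resize(s[120:270,225:425],(800,600),interpolation=3)[:,:,::-1])
E
```

```text
(no output)
```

View pics/s2.png

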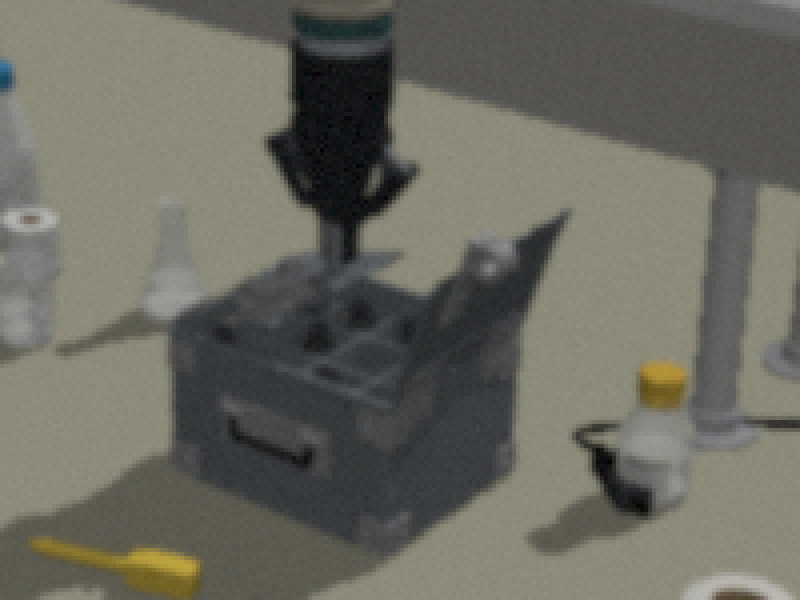

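The left leaf follows the finger and is about 15–20° open, with its edge at crop (340–400,265). I'll press it shut.

Call:
{"name": "play_rows", "arguments": {"gripper": -1, "commands": [{"tx": 0, "ty": -0.002, "tz": -0.009, "wx": 0, "wy": 0, "wz": 0}, {"tx": 0, "ty": -0.001, "tz": -0.008, "wx": 0, "wy": 0, "wz": 0}, {"tx": 0, "ty": 0, "tz": -0.004, "wx": 0, "wy": 0, "wz": 0}, {"tx": 0, "ty": 0, "tz": -0.001, "wx": 0, "wy": 0, "wz": 0}, {"tx": 0, "ty": 0, "tz": 0, "wx": 0, "wy": 0, "wz": 0}]}}

```text
time: 5.45
tcp_pos: [0.6559, 0.0036, 0.1409]
tool_rot: [180.0, -0.1, -177.4]
force: [-0.6, 0.9, 0.7]
finger_gap: 0.0001
gripper_force: 0.0
```

Call:
{"name": "play_rows", "arguments": {"gripper": -1, "commands": [{"tx": 0, "ty": 0, "tz": -0.002, "wx": 0, "wy": 0, "wz": 0}, {"tx": 0, "ty": 0, "tz": 0, "wx": 0, "wy": 0, "wz": 0}]}}

```text
time: 5.65
tcp_pos: [0.6562, 0.0036, 0.1401]
tool_rot: [180.0, 0.0, -177.3]
force: [-1.2, -0.2, 4.8]
finger_gap: -0.0004
gripper_force: 1.9
```

Call:
{"name": "play_rows", "arguments": {"gripper": -1, "commands": [{"tx": 0, "ty": 0, "tz": -0.003, "wx": 0, "wy": 0, "wz": 0}, {"tx": 0, "ty": 0, "tz": 0, "wx": 0, "wy": 0, "wz": 0}]}}

```text
time: 5.85
tcp_pos: [0.6562, 0.0036, 0.1399]
tool_rot: [180.0, 0.1, -177.3]
force: [-5.1, 0.4, 15.7]
finger_gap: 0.0
gripper_force: 8.0
```

```bash
python3 - <<'E'
from h import *
a,b=ray('scene',390.5,213);c,d=ray('top',379.7,144.5)
A=np.c_[b,-d];t=np.linalg.lstsq(A,c-a,rcond=None)[0];print(a+b*t[0],c+d*t[1])
E
```

```text
[ 0.7520645  -0.22156068  0.09947649] [ 0.75124577 -0.22064072  0.09898427]
```

Call:
{"name": "play_rows", "arguments": {"gripper": -1, "commands": [{"tx": 0, "ty": 0, "tz": 0.01, "wx": 0, "wy": 0, "wz": 0}, {"tx": 0, "ty": 0, "tz": 0.03, "wx": 0, "wy": 0, "wz": 0}, {"tx": 0, "ty": 0, "tz": 0.04, "wx": 0, "wy": 0, "wz": 0}, {"tx": 0, "ty": 0, "tz": 0.04, "wx": 0, "wy": 0, "wz": 0}, {"tx": 0, "ty": 0, "tz": 0.04, "wx": 0, "wy": 0, "wz": 0}, {"tx": 0, "ty": -0.02, "tz": 0.01, "wx": 0, "wy": 0, "wz": 0}]}}

```text
time: 6.45
tcp_pos: [0.6581, -0.0147, 0.3121]
tool_rot: [180.0, 0.5, -177.2]
force: [0.2, -1.3, 0.1]
finger_gap: 0.0004
gripper_force: 0.0
```

Call:
{"name": "play_rows", "arguments": {"gripper": -1, "commands": [{"tx": 0, "ty": -0.03, "tz": 0, "wx": 0, "wy": 0, "wz": 0}, {"tx": 0, "ty": -0.04, "tz": 0, "wx": 0, "wy": 0, "wz": 0}, {"tx": 0, "ty": -0.04, "tz": 0, "wx": 0, "wy": 0, "wz": 0}, {"tx": 0, "ty": -0.04, "tz": 0, "wx": 0, "wy": 0, "wz": 0}, {"tx": 0, "ty": -0.04, "tz": 0, "wx": 0, "wy": 0, "wz": 0}, {"tx": 0, "ty": -0.02, "tz": 0, "wx": 0, "wy": 0, "wz": 0}, {"tx": 0, "ty": 0, "tz": -0.03, "wx": 0, "wy": 0, "wz": 0}, {"tx": 0, "ty": 0, "tz": -0.035, "wx": 0, "wy": 0, "wz": 0}, {"tx": 0, "ty": 0, "tz": -0.03, "wx": 0, "wy": 0, "wz": 0}, {"tx": 0, "ty": 0, "tz": -0.01, "wx": 0, "wy": 0, "wz": 0}, {"tx": 0, "ty": 0, "tz": 0, "wx": 0, "wy": 0, "wz": 0}]}}

```text
time: 7.55
tcp_pos: [0.6556, -0.2257, 0.1995]
tool_rot: [179.9, -0.2, -177.3]
force: [-0.2, -0.9, -0.2]
finger_gap: 0.0002
gripper_force: 0.0
```

Call:
{"name": "play_rows", "arguments": {"gripper": -1, "commands": [{"tx": 0, "ty": 0.016, "tz": 0.003, "wx": 0, "wy": 0, "wz": 0}, {"tx": 0, "ty": 0.014, "tz": 0.003, "wx": 0, "wy": 0, "wz": 0}, {"tx": 0, "ty": 0.012, "tz": 0.003, "wx": 0, "wy": 0, "wz": 0}, {"tx": 0, "ty": 0.012, "tz": 0.003, "wx": 0, "wy": 0, "wz": 0}, {"tx": 0, "ty": 0.012, "tz": 0.003, "wx": 0, "wy": 0, "wz": 0}, {"tx": 0, "ty": 0.012, "tz": 0.003, "wx": 0, "wy": 0, "wz": 0}, {"tx": 0, "ty": 0.0105, "tz": -0.001, "wx": 0, "wy": 0, "wz": 0}, {"tx": 0, "ty": 0.0105, "tz": -0.001, "wx": 0, "wy": 0, "wz": 0}, {"tx": 0, "ty": 0.01, "tz": -0.003, "wx": 0, "wy": 0, "wz": 0}, {"tx": 0, "ty": 0.0095, "tz": -0.0045, "wx": 0, "wy": 0, "wz": 0}, {"tx": 0, "ty": 0.009, "tz": -0.0055, "wx": 0, "wy": 0, "wz": 0}, {"tx": 0, "ty": 0.008, "tz": -0.007, "wx": 0, "wy": 0, "wz": 0}, {"tx": 0, "ty": 0.007, "tz": -0.0075, "wx": 0, "wy": 0, "wz": 0}, {"tx": 0, "ty": 0.006, "tz": -0.0085, "wx": 0, "wy": 0, "wz": 0}, {"tx": 0, "ty": 0.005, "tz": -0.0095, "wx": 0, "wy": 0, "wz": 0}, {"tx": 0, "ty": 0.0035, "tz": -0.0095, "wx": 0, "wy": 0, "wz": 0}, {"tx": 0, "ty": 0, "tz": 0, "wx": 0, "wy": 0, "wz": 0}]}}

```text
time: 9.25
tcp_pos: [0.6551, -0.0689, 0.1598]
tool_rot: [179.9, -0.2, -177.3]
force: [-0.5, 0.4, 0.6]
finger_gap: -0.0003
gripper_force: 0.0
```

Call:
{"name": "play_rows", "arguments": {"gripper": -1, "commands": [{"tx": 0, "ty": 0.002, "tz": -0.009, "wx": 0, "wy": 0, "wz": 0}, {"tx": 0, "ty": 0.001, "tz": -0.008, "wx": 0, "wy": 0, "wz": 0}, {"tx": 0, "ty": 0, "tz": -0.002, "wx": 0, "wy": 0, "wz": 0}, {"tx": 0, "ty": 0, "tz": 0, "wx": 0, "wy": 0, "wz": 0}]}}

```text
time: 9.65
tcp_pos: [0.6559, -0.0669, 0.1425]
tool_rot: [180.0, -0.1, -177.4]
force: [-0.1, -0.2, -0.3]
finger_gap: -0.0002
gripper_force: 0.0
```

Call:
{"name": "play_rows", "arguments": {"gripper": -1, "commands": [{"tx": 0, "ty": 0, "tz": -0.003, "wx": 0, "wy": 0, "wz": 0}, {"tx": 0, "ty": 0, "tz": -0.003, "wx": 0, "wy": 0, "wz": 0}, {"tx": 0, "ty": 0, "tz": -0.001, "wx": 0, "wy": 0, "wz": 0}, {"tx": 0, "ty": 0, "tz": 0, "wx": 0, "wy": 0, "wz": 0}]}}

```text
time: 10.05
tcp_pos: [0.6564, -0.067, 0.1399]
tool_rot: [-179.9, 0.1, -177.3]
force: [-4.2, 1.0, 14.9]
finger_gap: 0.0001
gripper_force: 7.5
```

Call:
{"name": "play_rows", "arguments": {"gripper": -0.2, "commands": [{"tx": 0, "ty": 0, "tz": 0.02, "wx": 0, "wy": 0, "wz": 0}, {"tx": 0, "ty": 0, "tz": 0.04, "wx": 0, "wy": 0, "wz": 0}, {"tx": 0, "ty": 0, "tz": 0.04, "wx": 0, "wy": 0, "wz": 0}, {"tx": -0.02, "ty": -0.02, "tz": 0.01, "wx": 0, "wy": 0, "wz": 0}, {"tx": -0.03, "ty": -0.03, "tz": 0, "wx": 0, "wy": 0, "wz": 0}, {"tx": -0.03, "ty": -0.03, "tz": 0, "wx": 0, "wy": 0, "wz": 0}, {"tx": -0.03, "ty": -0.03, "tz": 0, "wx": 0, "wy": 0, "wz": 0}, {"tx": -0.03, "ty": -0.03, "tz": 0, "wx": 0, "wy": 0, "wz": -1}, {"tx": -0.03, "ty": -0.03, "tz": -0.02, "wx": 0, "wy": 0, "wz": -1}, {"tx": -0.03, "ty": -0.03, "tz": -0.03, "wx": 0, "wy": 0, "wz": 0}, {"tx": -0.02, "ty": -0.02, "tz": -0.03, "wx": 0, "wy": 0, "wz": 0}, {"tx": -0.01, "ty": -0.007, "tz": -0.02, "wx": 0, "wy": 0, "wz": 0}, {"tx": 0, "ty": 0, "tz": 0, "wx": 0, "wy": 0, "wz": 0}]}}

```text
time: 11.35
tcp_pos: [0.4242, -0.2922, 0.1449]
tool_rot: [179.8, -0.3, -179.5]
force: [-0.5, 0.5, 0.2]
finger_gap: 0.0337
gripper_force: 0.0
```

```bash
python3 - <<'E'
from h import *
k=env.calibration('wrist');print(np.array(k['pose']).round(3).tolist(),k['vfov'])
snap('wrist','w1.png');print(find('wrist','lock_pin'),find('wrist','pin_tip'))
s=env.get_state();print(s['tcp_pos'],s['tool_rot'],s['finger_gap'])
snap('scene');snap('top')
for c in('scene','top'):
  for l in('clevis_front','hasp_eye','lock_pin'):print(c,l,find(c,l))
E
```

```text
[[-0.01, 0.96, 0.279, 0.353], [1.0, 0.008, 0.006, -0.294], [0.004, 0.279, -0.96, 0.278], [0.0, 0.0, 0.0, 1.0]] 65.70646984690485
[([0.4327, -0.2947, 0.0268], 0.97), ([0.4169, -0.0401, 0.019], 0.63)] [([0.4364, -0.2953, 0.0274], 0.91), ([0.6228, -0.0106, 0.1346], 0.72), ([0.4178, -0.0417, 0.0206], 0.6)]
[ 0.42854959 -0.2929216   0.14851582] [-1.79935280e+02  1.11103978e-01 -1.79343813e+02] 0.033611590383449706
scene clevis_front [([0.6068, 0.0208, 0.1277], 0.58)]
scene hasp_eye [([0.5872, -0.0552, 0.1264], 0.91)]
scene lock_pin [([0.4101, -0.028, 0.0137], 0.74), ([0.4255, -0.3013, 0.0168], 0.66)]
top clevis_front [([0.6188, 0.0277, 0.1335], 0.61)]
top hasp_eye [([0.6175, -0.0767, 0.1304], 0.71), ([0.6212, 0.0284, 0.13], 0.59)]
top lock_pin [([0.4065, -0.0202, 0.0208], 0.6), ([0.4896, -0.291, 0.0182], 0.47)]
```

View pics/w1.png

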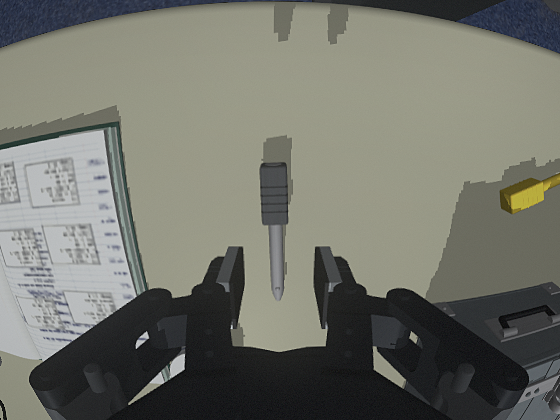

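The wrist image shows the pin lying straight ahead: grip end at (273,163), shoulder (275,223), tip (278,300). Both fingers straddle its line.

```bash
python3 - <<'E'
from h import *
for u,v,z in((273,164,.022),(274.5,223,.022),(276.5,224,.011),(278,300,.008)):print(at('wrist',u,v,z))
E
```

```text
[ 0.39881333 -0.29782774  0.022     ]
[ 0.4490392  -0.29611349  0.022     ]
[ 0.45392403 -0.29444411  0.011     ]
[ 0.53541361 -0.29209264  0.008     ]
```

Call:
{"name": "play_rows", "arguments": {"gripper": -0.2, "commands": [{"tx": 0.0015, "ty": -0.0028, "tz": -0.02, "wx": 0, "wy": 0, "wz": 0.8}, {"tx": 0, "ty": 0, "tz": -0.03, "wx": 0, "wy": 0, "wz": 0}, {"tx": 0, "ty": 0, "tz": -0.03, "wx": 0, "wy": 0, "wz": 0}, {"tx": 0, "ty": 0, "tz": -0.025, "wx": 0, "wy": 0, "wz": 0}, {"tx": 0, "ty": 0, "tz": -0.015, "wx": 0, "wy": 0, "wz": 0}, {"tx": 0, "ty": 0, "tz": -0.008, "wx": 0, "wy": 0, "wz": 0}, {"tx": 0, "ty": 0, "tz": 0, "wx": 0, "wy": 0, "wz": 0}, {"tx": 0, "ty": 0, "tz": 0, "wx": 0, "wy": 0, "wz": 0}]}}

```text
time: 12.7
tcp_pos: [0.4294, -0.2958, 0.02]
tool_rot: [-180.0, 0.0, -178.5]
force: [-0.2, -0.6, -0.3]
finger_gap: 0.034
gripper_force: 0.0
```

Call:
{"name": "play_rows", "arguments": {"gripper": -0.2, "commands": [{"tx": 0, "ty": 0, "tz": -0.005, "wx": 0, "wy": 0, "wz": 0}, {"tx": 0, "ty": 0, "tz": 0, "wx": 0, "wy": 0, "wz": 0}]}}

```text
time: 12.9
tcp_pos: [0.429, -0.2955, 0.0147]
tool_rot: [-180.0, 0.0, -178.5]
force: [-0.5, 0.3, 0.2]
finger_gap: 0.0341
gripper_force: 0.0
```

Call:
{"name": "play_rows", "arguments": {"gripper": -1, "commands": [{"tx": 0, "ty": 0, "tz": 0, "wx": 0, "wy": 0, "wz": 0}, {"tx": 0, "ty": 0, "tz": 0, "wx": 0, "wy": 0, "wz": 0}, {"tx": 0, "ty": 0, "tz": 0, "wx": 0, "wy": 0, "wz": 0}, {"tx": 0, "ty": 0, "tz": 0, "wx": 0, "wy": 0, "wz": 0}, {"tx": 0, "ty": 0, "tz": 0, "wx": 0, "wy": 0, "wz": 0}]}}

```text
time: 13.4
tcp_pos: [0.4292, -0.2957, 0.0151]
tool_rot: [-180.0, 0.0, -178.6]
force: [-0.9, -0.4, 5.3]
finger_gap: 0.0205
gripper_force: 59.8
```

Call:
{"name": "play_rows", "arguments": {"gripper": -1, "commands": [{"tx": 0, "ty": 0, "tz": 0.01, "wx": 0, "wy": 0, "wz": 0}, {"tx": 0, "ty": 0, "tz": 0.025, "wx": 0, "wy": 0, "wz": 0}, {"tx": 0, "ty": 0.006, "tz": 0.03, "wx": 0, "wy": 0, "wz": 0}, {"tx": 0, "ty": 0.02, "tz": 0.03, "wx": 0, "wy": 0, "wz": 0}, {"tx": -0.01, "ty": 0.03, "tz": 0.02, "wx": 0, "wy": 0, "wz": 0}, {"tx": -0.01, "ty": 0.03, "tz": 0.02, "wx": 0, "wy": 0, "wz": 0}, {"tx": 0, "ty": 0.03, "tz": 0, "wx": 0, "wy": 0, "wz": 1}, {"tx": 0, "ty": 0.03, "tz": 0, "wx": 0, "wy": 0, "wz": 0}, {"tx": 0, "ty": 0.03, "tz": 0, "wx": 0, "wy": 0, "wz": 0}, {"tx": 0, "ty": 0.03, "tz": 0, "wx": 0, "wy": 0, "wz": 0}, {"tx": 0, "ty": 0.03, "tz": 0, "wx": 0, "wy": 0, "wz": 0}, {"tx": 0, "ty": 0.025, "tz": 0, "wx": 0, "wy": 0, "wz": 0}, {"tx": 0, "ty": 0.015, "tz": 0, "wx": 0, "wy": 0, "wz": 0}, {"tx": 0, "ty": 0, "tz": 0, "wx": 0, "wy": 0, "wz": 0}, {"tx": 0, "ty": 0, "tz": 0, "wx": 0, "wy": 0, "wz": 0}]}}

```text
time: 14.9
tcp_pos: [0.4088, -0.0195, 0.1496]
tool_rot: [-180.0, 0.0, -177.5]
force: [0.5, 0.7, -1.4]
finger_gap: 0.0202
gripper_force: 59.0
```

```bash
python3 - <<'E'
from h import *
s=env.get_state();print(s['tcp_pos'],s['tool_rot'],s['finger_gap'],s['force'])
w=snap('wrist');w0=w
cv2.imwrite('pics/w2.png',cv2.resize(w[210:420,140:420],(800,600),interpolation=3)[:,:,::-1])
for l in('clevis_front','hasp_eye','pin_tip','lock_pin'):print(l,find('wrist',l))
print(np.array(env.calibration('wrist')['pose']).round(4).tolist())
s=snap('scene');cv2.imwrite('pics/s3.png',cv2.resize(s[140:260,240:400],(800,600),interpolation=3)[:,:,::-1])
t=snap('top');cv2.imwrite('pics/t3.png',cv2.resize(t[140:275,220:400],(800,600),interpolation=3)[:,:,::-1])
E
```

```text
[ 0.40878012 -0.01947842  0.14963596] [-1.79967638e+02  8.04862811e-03 -1.77480298e+02] 0.02018499478728873 [ 0.48748599  0.69895769 -1.39567638]
clevis_front []
hasp_eye []
pin_tip [([0.397, -0.0197, 0.1598], 0.96), ([0.4037, -0.0056, 0.0161], 0.67)]
lock_pin [([0.4015, -0.0031, 0.0161], 0.83), ([0.3974, -0.0172, 0.1628], 0.72)]
[[-0.0429, 0.958, 0.2834, 0.337], [0.9991, 0.0412, 0.0119, -0.0236], [-0.0003, 0.2836, -0.9589, 0.282], [0.0, 0.0, 0.0, 1.0]]
```

View pics/w2.png

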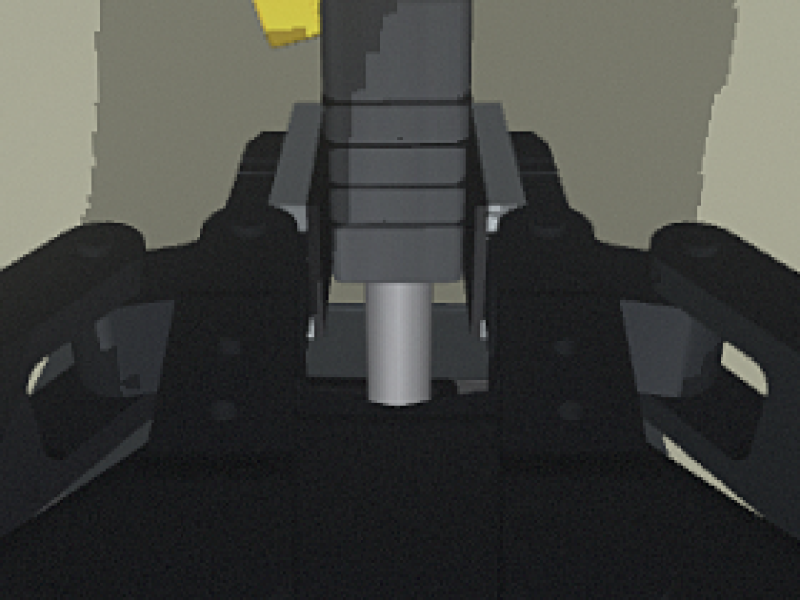

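The pin sits straight between the pads with its shoulder at crop (398,283), but the gripper body hides the clevis. I'll use the top view for that.

```bash
python3 - <<'E'
from h import *
print(at('wrist',279.3,309,.157))
E
```

```text
[ 0.42424203 -0.01940988  0.157     ]
```

View pics/t3.png

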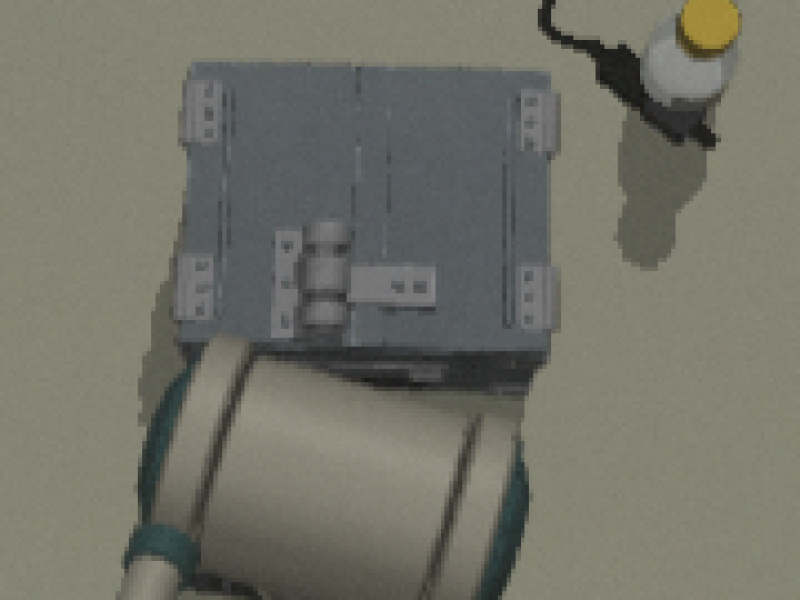

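View pics/s3.png

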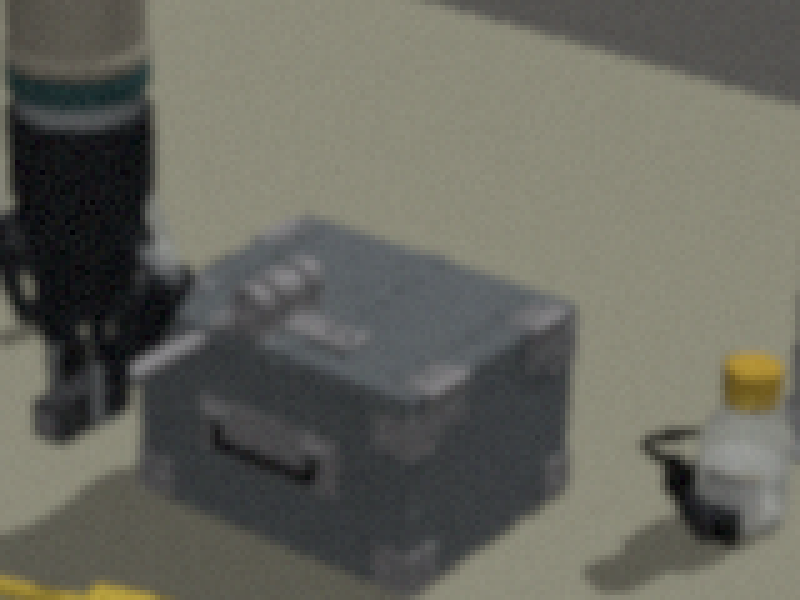

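Both leaves are shut, with the eye at t3 (325,270) between the lugs at (327,235) and (324,312). The pin is held level, its shank showing at s3 (135–205, 372–338).

```bash
python3 - <<'E'
from h import *
T=lambda u,v:(220+u*.225,140+v*.225)
S=lambda u,v:(240+u*.2,140+v*.2)
for p in((327,235),(324.5,272),(324,312)):print('axis',at('top',*T(*p),.146).round(4))
for p in((325,325),(327,221)):print('ends z.159',at('top',*T(*p),.159).round(4))
for n,p in(('bl',(190,63)),('br',(550,72)),('fl',(179,343)),('fr',(548,357))):print(n,at('top',*T(*p),.129).round(4))
import cv2
im=cv2.imread('pics/s3.png')
def sc(p): q=proj('scene',p);return ((q-[240,140])*5).round(1)
def tp(p): q=proj('top',p);return ((q-[220,140])/.225).round(1)
c=np.array([.6207,-.0321]);y=np.radians(2.54)
def W(a): a=np.array(a)/1000;return np.r_[c+[np.cos(y)*a[0]-np.sin(y)*a[1],np.sin(y)*a[0]+np.cos(y)*a[1]],a[2]]
for a in((-74,22,146),(-18,22,146),(-74,22,159),(-18,22,159),(-80,-100,129),(80,-100,129),(80,100,129),(-80,100,129)):print(a,W(a).round(4),sc(W(a)),tp(W(a)))
t=np.array([.4088,-.0195,.1456]);d=np.array([np.cos(y),np.sin(y),0])
for l in(.018,.06,.098):print('pin',l,sc(t+d*l))
E
python3 - <<'E'
import cv2
s=cv2.imread('pics/s3.png')
cv2.imwrite('pics/z.png',cv2.resize(s[200:420,100:400],(800,587),interpolation=2))
E
```

```text
axis [ 0.5958 -0.0094  0.146 ]
axis [ 0.5752 -0.0094  0.146 ]
axis [ 0.5532 -0.0106  0.146 ]
ends z.159 [ 0.5433 -0.0117  0.159 ]
ends z.159 [ 0.6001 -0.0089  0.159 ]
bl [0.6941 0.0737 0.129 ]
br [ 0.7026 -0.1271  0.129 ]
fl [0.5344 0.0668 0.129 ]
fr [ 0.5405 -0.1331  0.129 ]
(-74, 22, 146) [ 0.5458 -0.0134  0.146 ] [245.1 306.5] [328.3 325.8]
(-18, 22, 146) [ 0.6017 -0.0109  0.146 ] [306.1 273.2] [330.6 224.6]
(-74, 22, 159) [ 0.5458 -0.0134  0.159 ] [245.  285.8] [328.6 320.6]
(-18, 22, 159) [ 0.6017 -0.0109  0.159 ] [306.3 252.8] [330.9 218.2]
(-80, -100, 129) [ 0.5452 -0.1355  0.129 ] [413.  400.6] [552.8 348.7]
(80, -100, 129) [ 0.7051 -0.1285  0.129 ] [575.3 299.3] [552.6  68. ]
(80, 100, 129) [0.6962 0.0713 0.129 ] [304.1 211.2] [194.6  59.8]
(-80, 100, 129) [0.5363 0.0643 0.129 ] [135.  299.3] [183.9 339.8]
pin 0.018 [104.9 383.8]
pin 0.06 [156.1 355.8]
pin 0.098 [200.7 331.4]
```

View pics/z.png

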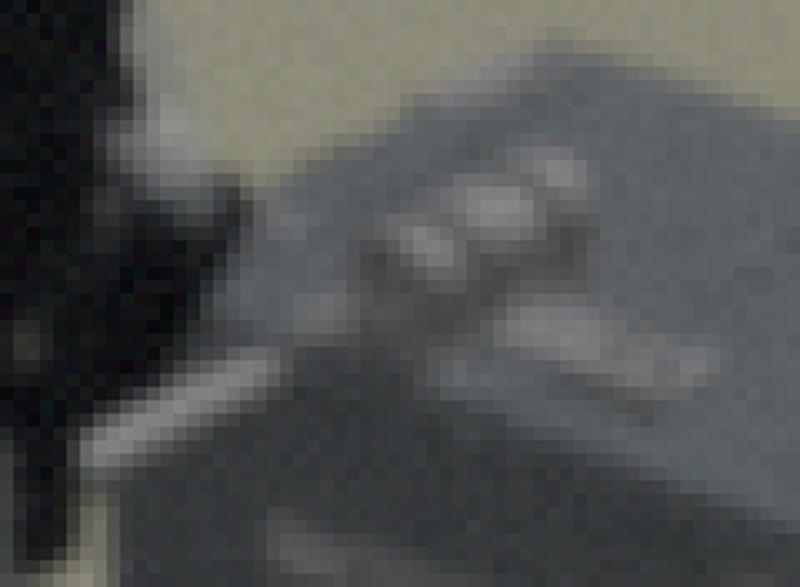

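```bash
python3 - <<'E'
from h import *
ims=np.mean([snap('scene').astype(float) for _ in range(4)],0).mean(2)
np.set_printoptions(linewidth=200)
print(env.get_state()['tcp_pos'])
print('cols',np.arange(262,292));
for r in range(196,224):print(r,ims[r,262:292].astype(int))
def pr(p): return proj('scene',p).round(1)
y=np.radians(2.54);t=np.array([.4088,-.0195,.1456]);d=np.array([np.cos(y),np.sin(y),0])
for l in(.018,.04,.06,.08,.098):print(l,pr(t+d*l),pr(t+d*l+[0,0,.006]),pr(t+d*l-[0,0,.006]))
E
```

```text
[ 0.40889036 -0.01954796  0.14942308]
cols [262 263 264 265 266 267 268 269 270 271 272 273 274 275 276 277 278 279 280 281 282 283 284 285 286 287 288 289 290 291]
196 [ 18  10  11  14  26  41  44  36  29  32  40  53  61  59  48  48  73  95 102 108 103  97  94  89  90  90  95 104 106 107]
197 [ 14  11  13  16  23  34  37  27  23  26  28  34  39  42  38  51  79  94  98 103 103  95  90  90  89  87  93 102 116 121]
198 [ 14  17  21  24  29  31  32  20  20  19  20  23  28  35  37  61  82  88  92  93  93  93  91  91  84  77  77  89 106 122]
199 [ 20  22  22  24  25  26  25  21  16  19  16  20  25  27  46  69  85  89  90  91  92  94  92  88  82  69  69  78  91 105]
200 [23 22 25 21 22 23 19 16 14 16 16 20 25 36 59 77 88 91 91 92 94 94 93 89 81 74 71 76 80 88]
201 [18 20 23 23 18 17 19 18 18 16 20 21 29 49 75 88 90 92 93 94 95 96 99 95 86 78 73 77 75 76]
202 [ 22  18  22  20  18  17  20  16  15  16  15  18  34  58  79  88  93  94  93  94  99 104 105 101  92  80  80  79  78  74]
203 [ 31  25  19  20  20  17  20  19  16  14  14  20  36  58  78  82  88  92  93  96 103 109 105 102  91  79  79 
[... 1949 characters left out ...]
  55  55  57  53  55  55  55  55  64  76  83  83  79  73  72  69  66  60  58  56  57]
221 [ 27  33  59  93 114 107  80  59  54  55  54  55  55  56  56  55  55  64  77  86  89  86  83  80  77  72  72  69  64  60]
222 [ 49  68  92 115 124 110  82  59  55  55  54  54  55  54  54  54  56  62  71  78  83  87  87  81  74  73  76  76  72  69]
223 [ 80 101 120 129 129 113  87  61  53  56  55  55  54  54  56  55  54  54  60  64  67  74  78  75  70  71  75  73  73  75]
0.018 [261.  216.8] [260.9 214.8] [261.  218.7]
0.04 [266.4 213.8] [266.3 211.8] [266.4 215.8]
0.06 [271.2 211.2] [271.2 209.2] [271.3 213.1]
0.08 [276.  208.6] [275.9 206.6] [276.  210.5]
0.098 [280.1 206.3] [280.1 204.4] [280.2 208.2]
```

The scene pixels match the predicted pin axis to within 1 px, so the pin is straight. The top camera reads about 2 mm high in y, so I keep the fitted axis and move in carefully.

Call:
{"name": "play_rows", "arguments": {"gripper": -1, "commands": [{"tx": 0.01, "ty": 0.0007, "tz": 0.0003, "wx": 0, "wy": 0, "wz": 0}, {"tx": 0.015, "ty": 0.0007, "tz": 0, "wx": 0, "wy": 0, "wz": 0}, {"tx": 0.01, "ty": 0.0004, "tz": 0, "wx": 0, "wy": 0, "wz": 0}, {"tx": 0.005, "ty": 0.0002, "tz": 0, "wx": 0, "wy": 0, "wz": 0}, {"tx": 0.003, "ty": 0.0001, "tz": 0, "wx": 0, "wy": 0, "wz": 0}, {"tx": 0.003, "ty": 0.0001, "tz": 0, "wx": 0, "wy": 0, "wz": 0}, {"tx": 0, "ty": 0, "tz": 0, "wx": 0, "wy": 0, "wz": 0}]}}

```text
time: 16.15
tcp_pos: [0.455, -0.0171, 0.1497]
tool_rot: [180.0, -0.0, -177.5]
force: [-1.1, 0.2, -0.8]
finger_gap: 0.0207
gripper_force: 59.0
```

Call:
{"name": "play_rows", "arguments": {"gripper": -1, "commands": [{"tx": 0.003, "ty": 0.0001, "tz": 0, "wx": 0, "wy": 0, "wz": 0}, {"tx": 0.003, "ty": 0.0001, "tz": 0, "wx": 0, "wy": 0, "wz": 0}, {"tx": 0.003, "ty": 0.0002, "tz": 0, "wx": 0, "wy": 0, "wz": 0}, {"tx": 0, "ty": 0, "tz": 0, "wx": 0, "wy": 0, "wz": 0}]}}

```text
time: 16.55
tcp_pos: [0.4644, -0.0167, 0.1498]
tool_rot: [180.0, 0.0, -177.5]
force: [1.1, -0.5, -0.8]
finger_gap: 0.0204
gripper_force: 59.0
```

Call:
{"name": "play_rows", "arguments": {"gripper": -1, "commands": [{"tx": 0.003, "ty": 0.0001, "tz": 0, "wx": 0, "wy": 0, "wz": 0}, {"tx": 0.003, "ty": 0.0001, "tz": 0, "wx": 0, "wy": 0, "wz": 0}, {"tx": 0.003, "ty": 0.0002, "tz": 0, "wx": 0, "wy": 0, "wz": 0}, {"tx": 0.003, "ty": 0.0001, "tz": 0, "wx": 0, "wy": 0, "wz": 0}, {"tx": 0, "ty": 0, "tz": 0, "wx": 0, "wy": 0, "wz": 0}]}}

```text
time: 17.05
tcp_pos: [0.4765, -0.0163, 0.1498]
tool_rot: [180.0, 0.0, -177.5]
force: [0.7, 0.5, -0.5]
finger_gap: 0.0205
gripper_force: 59.0
```

Call:
{"name": "play_rows", "arguments": {"gripper": -1, "commands": [{"tx": 0.004, "ty": 0.0002, "tz": 0, "wx": 0, "wy": 0, "wz": 0}, {"tx": 0.004, "ty": 0.0002, "tz": 0, "wx": 0, "wy": 0, "wz": 0}, {"tx": 0.004, "ty": 0.0002, "tz": 0, "wx": 0, "wy": 0, "wz": 0}, {"tx": 0.004, "ty": 0.0001, "tz": 0, "wx": 0, "wy": 0, "wz": 0}, {"tx": 0, "ty": 0, "tz": 0, "wx": 0, "wy": 0, "wz": 0}]}}

```text
time: 17.55
tcp_pos: [0.4926, -0.0155, 0.1498]
tool_rot: [180.0, 0.0, -177.5]
force: [-0.4, 0.1, -0.9]
finger_gap: 0.0205
gripper_force: 59.0
```

Call:
{"name": "play_rows", "arguments": {"gripper": -1, "commands": [{"tx": 0.003, "ty": 0.0001, "tz": 0, "wx": 0, "wy": 0, "wz": 0}, {"tx": 0.003, "ty": 0.0001, "tz": 0, "wx": 0, "wy": 0, "wz": 0}, {"tx": 0.003, "ty": 0.0002, "tz": 0, "wx": 0, "wy": 0, "wz": 0}, {"tx": 0.003, "ty": 0.0001, "tz": 0, "wx": 0, "wy": 0, "wz": 0}, {"tx": 0.003, "ty": 0.0002, "tz": 0, "wx": 0, "wy": 0, "wz": 0}, {"tx": 0.003, "ty": 0.0001, "tz": 0, "wx": 0, "wy": 0, "wz": 0}, {"tx": 0, "ty": 0, "tz": 0, "wx": 0, "wy": 0, "wz": 0}]}}

```text
time: 18.25
tcp_pos: [0.5105, -0.0148, 0.1498]
tool_rot: [180.0, 0.0, -177.5]
force: [-0.0, -0.5, -1.0]
finger_gap: 0.0208
gripper_force: 59.0
```

Call:
{"name": "play_rows", "arguments": {"gripper": -1, "commands": [{"tx": 0.004, "ty": 0.0002, "tz": 0, "wx": 0, "wy": 0, "wz": 0}, {"tx": 0.004, "ty": 0.0002, "tz": 0, "wx": 0, "wy": 0, "wz": 0}, {"tx": 0.003, "ty": 0.0001, "tz": 0, "wx": 0, "wy": 0, "wz": 0}, {"tx": 0.002, "ty": 0.0001, "tz": 0, "wx": 0, "wy": 0, "wz": 0}, {"tx": 0, "ty": 0, "tz": 0, "wx": 0, "wy": 0, "wz": 0}]}}

```text
time: 18.75
tcp_pos: [0.5232, -0.0142, 0.1497]
tool_rot: [180.0, 0.0, -177.5]
force: [-1.1, -0.5, -0.3]
finger_gap: 0.0207
gripper_force: 59.0
```

Call:
{"name": "play_rows", "arguments": {"gripper": -1, "commands": [{"tx": 0.002, "ty": 0.0001, "tz": 0, "wx": 0, "wy": 0, "wz": 0}, {"tx": 0.002, "ty": 0.0001, "tz": 0, "wx": 0, "wy": 0, "wz": 0}, {"tx": 0, "ty": 0, "tz": 0, "wx": 0, "wy": 0, "wz": 0}]}}

```text
time: 19.05
tcp_pos: [0.5272, -0.014, 0.1498]
tool_rot: [180.0, 0.0, -177.5]
force: [0.3, -0.6, -0.2]
finger_gap: 0.0209
gripper_force: 59.0
```

Call:
{"name": "play_rows", "arguments": {"gripper": -1, "commands": [{"tx": 0.0015, "ty": 0.0001, "tz": 0, "wx": 0, "wy": 0, "wz": 0}, {"tx": 0.0015, "ty": 0, "tz": 0, "wx": 0, "wy": 0, "wz": 0}, {"tx": 0, "ty": 0, "tz": 0, "wx": 0, "wy": 0, "wz": 0}]}}

```text
time: 19.35
tcp_pos: [0.5289, -0.0138, 0.1496]
tool_rot: [180.0, -0.1, -177.5]
force: [-2.5, 0.1, -0.1]
finger_gap: 0.0204
gripper_force: 59.2
```

Call:
{"name": "play_rows", "arguments": {"gripper": -1, "commands": [{"tx": 0.0015, "ty": 0.0001, "tz": 0, "wx": 0, "wy": 0, "wz": 0}, {"tx": 0, "ty": 0, "tz": 0, "wx": 0, "wy": 0, "wz": 0}]}}

```text
time: 19.55
tcp_pos: [0.529, -0.0139, 0.1495]
tool_rot: [180.0, -0.3, -177.5]
force: [-5.1, -0.8, 2.5]
finger_gap: 0.0206
gripper_force: 59.5
```

Call:
{"name": "play_rows", "arguments": {"gripper": -1, "commands": [{"tx": 0.002, "ty": 0.0001, "tz": 0, "wx": 0, "wy": 0, "wz": 0}, {"tx": 0, "ty": 0, "tz": 0, "wx": 0, "wy": 0, "wz": 0}]}}

```text
time: 19.75
tcp_pos: [0.5291, -0.0138, 0.1493]
tool_rot: [180.0, -0.5, -177.5]
force: [-10.4, -1.3, 4.7]
finger_gap: 0.0207
gripper_force: 59.8
```

Call:
{"name": "play_rows", "arguments": {"gripper": -1, "commands": [{"tx": -0.003, "ty": 0, "tz": 0, "wx": 0, "wy": 0, "wz": 0}, {"tx": 0, "ty": 0, "tz": 0, "wx": 0, "wy": 0, "wz": 0}]}}

```text
time: 19.95
tcp_pos: [0.529, -0.0137, 0.1494]
tool_rot: [180.0, -0.1, -177.5]
force: [-4.5, -1.0, 0.3]
finger_gap: 0.0202
gripper_force: 59.2
```

Call:
{"name": "play_rows", "arguments": {"gripper": 0, "commands": [{"tx": 0, "ty": 0, "tz": 0, "wx": 0, "wy": 0, "wz": 0}, {"tx": 0, "ty": 0, "tz": 0, "wx": 0, "wy": 0, "wz": 0}, {"tx": 0, "ty": 0, "tz": 0, "wx": 0, "wy": 0, "wz": 0}, {"tx": 0, "ty": 0, "tz": 0, "wx": 0, "wy": 0, "wz": 0}, {"tx": 0, "ty": 0, "tz": 0.01, "wx": 0, "wy": 0, "wz": 0}, {"tx": 0, "ty": 0, "tz": 0.03, "wx": 0, "wy": 0, "wz": 0}, {"tx": 0, "ty": 0, "tz": 0.04, "wx": 0, "wy": 0, "wz": 0}, {"tx": 0, "ty": 0, "tz": 0.04, "wx": 0, "wy": 0, "wz": 0}, {"tx": -0.04, "ty": 0.03, "tz": 0.02, "wx": 0, "wy": 0, "wz": 0}, {"tx": -0.04, "ty": 0.04, "tz": 0, "wx": 0, "wy": 0, "wz": 0}, {"tx": -0.04, "ty": 0.04, "tz": 0, "wx": 0, "wy": 0, "wz": 0}, {"tx": 0, "ty": 0.04, "tz": 0, "wx": 0, "wy": 0, "wz": 0}, {"tx": 0, "ty": 0.04, "tz": 0, "wx": 0, "wy": 0, "wz": 0}, {"tx": 0, "ty": 0.04, "tz": 0, "wx": 0, "wy": 0, "wz": 0}, {"tx": 0, "ty": 0, "tz": 0, "wx": 0, "wy": 0, "wz": 0}]}}

```text
time: 21.45
tcp_pos: [0.4224, 0.2092, 0.2892]
tool_rot: [179.8, 0.1, -177.2]
force: [0.4, -0.4, -0.6]
finger_gap: 0.0428
gripper_force: 0.0
```

```bash
python3 - <<'E'
from h import *
print(env.get_state()['force'],env.get_state()['finger_gap'])
a=snap('scene')[130:270,220:420];b=snap('top')[130:270,220:400]
for c in('scene','top'):
    for l in('lock_pin','pin_tip','right_leaf','left_leaf'): print(c,l,find(c,l))
A=cv2.resize(a,(800,560),interpolation=3)
y=np.radians(2.54)
cv2.imwrite('pics/f.png',np.hstack([cv2.resize(a,(400,280),interpolation=3),cv2.resize(b,(400,311),interpolation=3)[:280]])[:,:,::-1])
# numeric: grip darkness & nose, projected
S=env.camera('top').mean(2)
for cx in(-115,-99,-85,-68,-46,-24,-10,0,4,12):
    p=np.array([.6207+cx/1e3*np.cos(y)-.022*np.sin(y),-.0321+.022*np.cos(y)+cx/1e3*np.sin(y),.155])
    u,v=proj('top',p).round().astype(int);print(cx,(u,v),S[v,u-6:u+6].astype(int))
E
```

```text
[ 0.37663509 -0.39626304 -0.63356377] 0.04279484781648063
scene lock_pin [([0.4082, -0.0286, 0.0123], 0.65), ([0.5136, -0.0201, 0.1448], 0.63)]
scene pin_tip [([0.5163, -0.0234, 0.1487], 0.49)]
scene right_leaf [([0.6143, -0.0713, 0.13], 0.86)]
scene left_leaf [([0.6223, 0.033, 0.1298], 0.76), ([0.5135, -0.0216, 0.1444], 0.74)]
top lock_pin [([0.4052, -0.0194, 0.0233], 0.71), ([0.5252, -0.0099, 0.1514], 0.58)]
top pin_tip [([0.5219, -0.0055, 0.1519], 0.83), ([0.4085, -0.0145, 0.0242], 0.66)]
top right_leaf [([0.6169, -0.0694, 0.1298], 0.77)]
top left_leaf [([0.625, 0.0277, 0.1338], 0.81)]
-115 (np.int64(294), np.int64(230)) [62 62 62 63 61 61 60 60 43 46 90 91]
-99 (np.int64(294), np.int64(223)) [67 60 61 63 66 61 62 63 50 41 43 57]
-85 (np.int64(294), np.int64(217)) [ 65  61  61  60  64  61  61  58  58  41  73 104]
-68 (np.int64(294), np.int64(210)) [ 81 100 110 117 120 121 118 114 102  87  79 110]
-46 (np.int64(294), np.int64(201)) [ 75  92 106 114 120 122 117 112 103  91  95 119]
-24 (np.int64(294), np.int64(192)) [ 74  91 102 111 120 122 121 117 107  93  82  64]
-10 (np.int64(295), np.int64(186)) [ 95  95  85  96 125 118 110  87  96  93  82  92]
0 (np.int64(295), np.int64(182)) [ 95  95  91  85 115 133  95  95  96  95  74  93]
4 (np.int64(295), np.int64(181)) [ 91  97  93  94 106 113  92  96  97  94  90  97]
12 (np.int64(295), np.int64(177)) [ 98  93  97  96  97  95  96  96  96  95  95 102]
```

The pixels show the grip against the front lug, the nose out behind the back lug, and both leaves flat. I'm handing it in.

```bash
python3 -c "
from bench import env
print(env.job_done())"
```

```text
the job is handed in; nothing more can be done
None
```

The job is handed in: both lid leaves are shut, left first and then right, and the lock pin is through both lugs and the hasp eye, home to its grip and released; the other things on the bench were not touched (finished at about 22 s of the 64 s allowed, verdict not shown).

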